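# Shut the round-port vent damper

## Robot

A 7-joint arm with a two-finger parallel gripper is mounted at the origin on a cart in front of the work surface, level with it; the furniture and walls round the work are solid. World frame = base frame: x ahead of the robot, y to its left, z up, the work surface at z = 0. Lengths are in m, angles in rad, forces in N, time in s.
With the tool pointing down it reaches from about 0.4 to 0.875 m from the base axis. Payload 19.3 kg.
Tool frame: the origin (TCP) lies on the mounting face of the last link; the fingertips stand 173 mm ahead of it and the grasp point (between the pads) lies 155 mm ahead of it; z points along the fingers, y is the line along which they close (so a half turn about z gives the same grasp; the last joint's range is limited). The gripper opens to 85 mm and grips with 20 to 120 N. Pads are 22 mm wide; open, the fingers measure 114 mm over their backs; the gripper's body (76 mm by 85 mm) begins 54 mm behind the grasp point. The pads swing forward as they close: fully open they stand 13 mm farther back than shut.
Start: joints at [1.033, 0.521, -0.036, 1.599, 0.021, 1.021, -0.113], TCP at [0.282, -0.558, 0.405] pointing down, gripper open.
Joint ranges: [-2.91, 2.91], [-0.3, 2.13], [-1.5, 1.42], [0.17, 2.43], [-1.26, 4.41], [0.16, 1.93], [-2.52, 2.52]. Speed limits (rad/s): [1.89, 1.89, 2.39, 2.39, 3.01, 3.01, 3.01].

## Interface

Orientations are given as [roll, pitch, yaw] about the fixed x, y, z axes, in that order (R = Rz(yaw) Ry(pitch) Rx(roll)).
In Python, from workcell import bot, vision gives the robot as it stands.
- The arm moves only by the shell command python3 -m creep 'ROWS' [FORCE]. ROWS is JSON, a list that holds one entry, the list of rows, each a list of 7 numbers: the opening, from -1 (shut) to 1 (fully open), then the shift along the tool's x, y, z in cm, then the turn, a rotation vector about the tool's x, y, z in rad. In form: [[[grip, tx, ty, tz, rx, ry, rz], ...]]. A call has 1 to 12 rows; each row shifts and turns the commanded pose from where the row before left it, along the tool's axes as they then stand; what a row does not reach is not made up. A row lasts 1/8 s, in which the tool goes at most 62.5 mm and 10.7 degrees, less where a joint would pass 70% of its speed; a pose out of reach is approached as far as the arm can. A call with a gripper value outside its range is refused whole. The fingers move at their own pace and stop on an object; FORCE is the grip in N (left out, the last holds). Time passes only in rows, so rows that do not move let the fingers close. It gives the time, the measured TCP pose, the force, the opening and the grip force at its end, in the units of the state.
- bot.observe(): the state, without advancing time (a new reading comes with each control period).
- vision.grab_frame(name): name is "scene" or "top" or "wrist"; returns a dict with "image" (384x512x3 uint8, blue, green, red), "depth" (384x512 float32, m along the optical axis (not along the pixel's ray), 0 where there is no reading), "fovy" (degrees; the focal length in pixels is half the picture's height over the tangent of half this angle, whatever the lens; pixels are square), "cx", "cy" (the principal point, pixels), "cam_to_world" (4x4, takes a point from camera to world coordinates); the wrist camera has in their place "tool_from_camera" (4x4, takes a point from camera to tool coordinates, whose origin is the TCP and whose axes are the flange's). Camera axes: x right, y down, z forward; pixel columns grow to the right and rows downward; lengths in m; the calibration is good to about 2 mm. A picture is of the moment at which its call begins: read the wrist's pose just before it.
- bot.job_done(): hands the job in; it is judged then, once.
The state is a dict: "clock": time; "qpos": joint angles; "qd": joint speeds; "joint_efforts": joint torques, N m; "position": TCP position; "tool_rot": TCP orientation; "force": force on the tool from outside, world axes, zero at the start; "moment": the same for the moment, N m; "grip_width": finger opening in m; "finger_force": force on a finger pad.
Only numpy, scipy, OpenCV 4.12 (cv2) and the standard library are available. Lean on these libraries where they do the work, as an engineer would, in place of code of your own. Each camera call takes 0.05 s, during which the arm holds its last target. There are 200 camera calls.

## Task

Two small kiln-vent boxes stand on the worktop with their damper covers parked open at the near end. Shut the damper of the box with the round port: lift its cover by the knob over the small bump in front of it, slide it all the way along its rails to the far stop so that it lies down flat over the port, and let go. Leave the damper of the box with the square port parked as it is.

Things in the scene. Friction and masses are not known exactly. Their poses are not given: they have to be found in the camera images.
- vent_round: Fixed grey sheet-metal vent box with the ROUND black port; 190 x 116 mm, deck 36 mm above the worktop, yawed up to 30 degrees. Origin: centre of its underside; +x, roughly away from the robot, is the way its cover slides shut. The port is centred at x = +41 mm, the knob starts at -44 to -40 mm, both at y = 0. Guide rails along x, 80 mm between their inner edges, reach 65 mm above the worktop.
- round_knob (a point): Top centre of the upright dark wooden knob, 24 mm thick (27 mm at the cap, its top 10 mm), standing 45 mm above the steel damper cover (80 x 72 mm upside-down tray) of the round-port box. 101 mm above the worktop when the cover is down. Axes as the box's: x is the way the cover slides shut, z up; the cover cannot turn. Fingertips 67 mm or more above the worktop clear cover and rails.
- round_slide (a joint): Travel of that cover along its rails in m: 0 to 0.004 parked open at the start, 0.080 at the far stop (port covered). With the cover down its front lip meets a fixed 9 mm high bump at 0.006 and goes no farther; it must be at least 8 mm up (10 or more is sure) between 0.006 and 0.020. From 0.022 on it may be let down or carried on lifted. Friction about 1 N.
- round_lift (a joint): Height of that cover above its resting position in m: 0 down, 0.020 the most its guides allow. It weighs 0.2 to 0.45 kg and falls back by itself when let go.
- square_slide (a joint): Travel in m of the cover of the other vent box, the same in every way but with a SQUARE black port: 0 to 0.004 parked open, to be left parked. It stands left or right of the first at about the same distance from the robot, the knobs about 0.2 m or more apart.

How it is judged:
On the way:
1. the round-port damper's cover is lifted clear of the bump (value of joint round_lift above 0.007 m), for 0.1 s.
At the end, for the whole second after the job is handed in: The cover of the round-port box is within 12 mm of the far stop, lies down (less than 4 mm above its resting height) and is at rest; the square-port box's cover is still parked (less than 12 mm from its open end) (value of joint round_slide above 0.068 m and value of joint round_lift below 0.004 m and velocity of joint round_slide between -0.01 and 0.01 m/s and value of joint square_slide below 0.012 m); the robot touches nothing.
It fails at once if the square-port box's damper is moved out of its parked place (value of joint square_slide above 0.012 m).
It also fails if it takes over 32 s, if anything falls off the work surface, if the arm or the gripper's body presses on something with over 40 N, if the wrist force passes 120 N, or if a joint passes its speed limit or range.

## Working session

There is one attempt and no reset: what is moved stays moved. The work goes in short steps, Python scripts to look and compute and a shell command to move; the robot and the scene stay as the last step left them, time stands still between calls to the robot, and variables do not carry over. Pictures are saved under pics/ and viewed, at most 10 in all, crops included, and the job is handed in when it is done.

```bash
mkdir -p pics; ls
python3 - <<'E'
from workcell import bot, vision
import cv2, numpy as np
s=bot.observe();print({k:np.round(v,3).tolist() for k,v in s.items()})
a=[]
for n in("top","scene"):
    f=vision.grab_frame(n);np.savez(f"{n}.npz",**f);a.append(f["image"]);print(n,f["fovy"],f["cx"],f["cy"],np.round(f["cam_to_world"],3).tolist())
    cv2.imwrite(f"pics/{n}0.png",f["image"])
E
```

```text
pics
{'clock': 0.0, 'qpos': [1.033, 0.522, -0.036, 1.6, 0.021, 1.021, -0.113], 'qd': [0.001, 0.0, -0.001, -0.0, -0.001, 0.0, 0.0], 'joint_efforts': [-0.002, -92.71, 1.979, -36.994, 0.018, 0.008, -0.0], 'position': [0.282, -0.558, 0.404], 'tool_rot': [-3.14, 0.0, 0.468], 'force': [-0.369, -0.24, 0.282], 'moment': [0.055, -0.039, -0.005], 'finger_force': 0.0, 'grip_width': 0.085}
top 50.166509171744075 255.46831084897235 193.85086850887603 [[-0.019, -0.985, 0.173, 0.331], [-1.0, 0.019, 0.0, -0.024], [-0.004, -0.173, -0.985, 0.91], [0.0, 0.0, 0.0, 1.0]]
scene 48.84953884500284 261.6326599516604 193.2703602901816 [[-0.656, -0.497, 0.568, -0.011], [-0.755, 0.444, -0.483, 0.372], [-0.012, -0.745, -0.667, 0.679], [0.0, 0.0, 0.0, 1.0]]
```

View pics/top0.png

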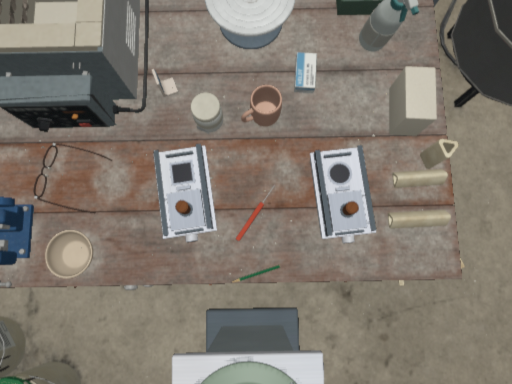

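View pics/scene0.png

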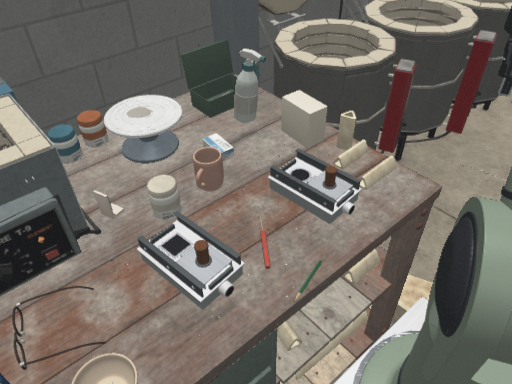

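The top view shows the round-port box on the right: port near (340,173), knob near (350,209). The square-port box is on the left, with its knob near (184,208). The scene view shows the round knob near (331,177).

```bash
cat > h.py <<'E'
import numpy as np, cv2
def ray(f,u,v):
    k=192/np.tan(np.radians(f["fovy"])/2); T=f["cam_to_world"]
    return T[:3,3],T[:3,:3]@np.array([(u-f["cx"])/k,(v-f["cy"])/k,1])
def plane(f,u,v,z):
    o,d=ray(f,u,v); return o+d*(z-o[2])/d[2]
def blobs(m,box):
    x0,y0,x1,y1=box; M=np.zeros(m.shape,np.uint8); M[y0:y1,x0:x1]=m[y0:y1,x0:x1]
    n,l,st,c=cv2.connectedComponentsWithStats(M); return [(c[i].round(1).tolist(),st[i].tolist()) for i in range(1,n) if st[i,4]>25],l
E
python3 - <<'E'
from h import *
for n,box in(("top",(308,140,380,245)),("scene",(265,145,365,222))):
    f=dict(np.load(n+".npz")); im=f["image"]; hsv=cv2.cvtColor(im,cv2.COLOR_BGR2HSV)
    kn=((hsv[...,1]>110)&(hsv[...,0]<20)&(hsv[...,2]<170)).astype(np.uint8)
    dk=(im.max(2)<60).astype(np.uint8)
    print(n,"knob",[(b,plane(f,*b[0],.101).round(4)) for b in blobs(kn,box)[0]])
    print(n,"dark",[(b,plane(f,*b[0],.036).round(4)) for b in blobs(dk,box)[0]])
    x0,y0,x1,y1=box; cv2.imwrite(f"pics/{n}c.png",cv2.resize(im[y0:y1,x0:x1],None,fx=5,fy=5,interpolation=cv2.INTER_CUBIC))
E
python3 - <<'E'
import cv2,numpy as np
a=cv2.imread('pics/topc.png');b=cv2.imread('pics/scenec.png')
c=np.zeros((525,800,3),np.uint8);c[:,:360]=a;b=cv2.resize(b,(440,339));c[:339,360:]=b;cv2.imwrite('pics/c.png',c)
E
```

```text
top knob [(([350.3, 207.9], [343, 202, 15, 12, 134]), array([ 0.441, -0.212,  0.101]))]
top dark []
scene knob [(([330.8, 169.2], [326, 166, 11, 7, 61]), array([ 0.4408, -0.212 ,  0.101 ]))]
scene dark [(([310.9, 161.0], [297, 152, 29, 18, 146]), array([ 0.5465, -0.2652,  0.036 ])), (([302.6, 189.3], [271, 168, 63, 43, 431]), array([ 0.4847, -0.174 ,  0.036 ])), (([300.3, 174.0], [292, 170, 17, 10, 121]), array([ 0.5278, -0.2094,  0.036 ])), (([348.4, 180.0], [334, 172, 26, 17, 94]), array([ 0.4364, -0.278 ,  0.036 ])), (([329.7, 179.3], [327, 174, 6, 12, 26]), array([ 0.4675, -0.2472,  0.036 ]))]
```

View pics/c.png

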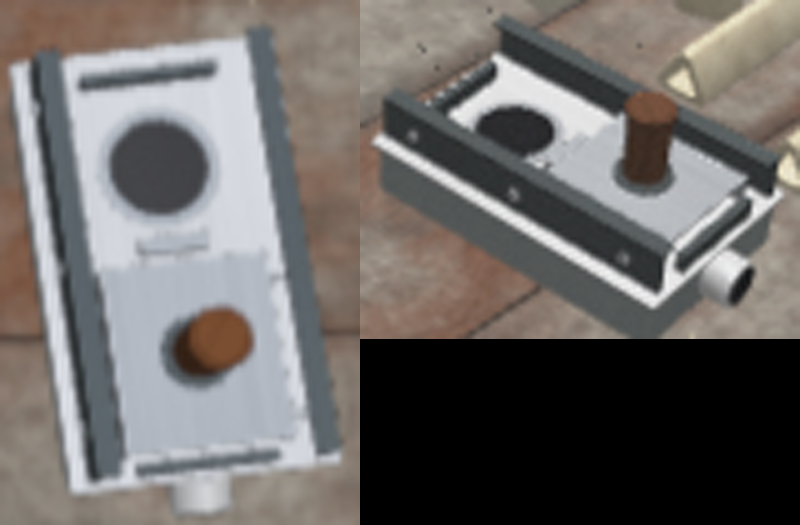

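The crops show the port centre at top pixel (339.6,173.4) and the knob's cap centre at top pixel (352,207). The cap is brown, and the rails give the yaw.

Run:
```python
from h import *
f=dict(np.load("top.npz")); s=dict(np.load("scene.npz"))
p=plane(f,339.6,173.4,.036); p2=plane(s,300.8,174.2,.036); k=plane(f,352.1,206.9,.101); k2=plane(s,330.8,168.8,.101)
print(p,p2,k,k2)
for a,b in((p,k),(p2,k2),((p+p2)/2,(k+k2)/2)):
    d=(a-b)[:2]; print(np.hypot(*d),np.degrees(np.arctan2(d[1],d[0])))
# right rail top inner edge, left rail outer edge (crop px)
for (a,b) in(((247,30),(318,455)),((272,28),(342,450)),((58,52),(122,475))):
    A,B=[plane(f,308+q[0]/5,140+q[1]/5,.065) for q in(a,b)]; d=A-B; print(np.hypot(*d[:2]),np.degrees(np.arctan2(d[1],d[0])))
```

```text
[ 0.52604973 -0.20819748  0.036     ] [ 0.52642485 -0.20979474  0.036     ] [ 0.44290435 -0.21564738  0.101     ] [ 0.44170963 -0.21309365  0.101     ]
0.08347847026582375 5.120084798684729
0.08477943519594743 2.2300401171432815
0.08410219986227571 3.663887220425609
0.18237265323557558 5.658280964430904
0.18111651010658586 5.473227957753998
0.18094697192514625 5.715950782454117
```

```bash
python3 -m creep '[[[1,3.72,-2.92,0,0,0,0],[1,3.72,-2.92,0,0,0,0],[1,3.72,-2.92,0,0,0,0],[1,3.72,-2.92,0,0,0,0],[1,3.72,-2.92,0,0,0,0],[1,3.72,-2.92,0,0,0,0],[1,3.72,-2.92,0,0,0,0],[1,3.72,-2.92,0,0,0,0],[1,0,0,0,0,0,0.124],[1,0,0,0,0,0,0.124],[1,0,0,0,0,0,0.124],[1,0,0,0,0,0,0]]]' 60
python3 - <<'E'
from h import *
from workcell import bot,vision
from scipy.spatial.transform import Rotation as R
s=bot.observe();print(s["clock"],s["position"],s["tool_rot"])
f=vision.grab_frame("wrist"); T=np.eye(4);T[:3,:3]=R.from_euler("xyz",s["tool_rot"]).as_matrix();T[:3,3]=s["position"]
f["cam_to_world"]=T@f.pop("tool_from_camera"); np.savez("w1.npz",**f); cv2.imwrite("pics/w1.png",f["image"]); print(f["cam_to_world"].round(3))
E
```

```text
clock: 1.6
position: [0.4421, -0.215, 0.4045]
tool_rot: [-3.141, 0.0, 0.097]
force: [0.1, 0.3, 0.1]
grip_width: 0.0855
finger_force: 0.0
1.6 [ 0.44208979 -0.21504031  0.40453247] [-3.14148755e+00  4.48419235e-04  9.65505148e-02]
[[ 0.096 -0.96  -0.263  0.509]
 [-0.995 -0.093 -0.025 -0.209]
 [-0.     0.264 -0.964  0.375]
 [ 0.     0.     0.     1.   ]]
```

View pics/w1.png

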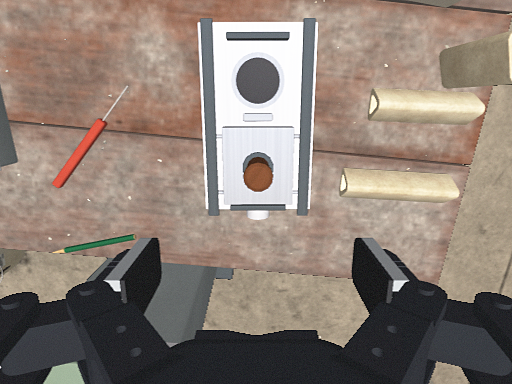

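The wrist view shows the box upright and aligned with the tool. The knob cap is at about (258,178) and the port at (258,80).

Run:
```python
from h import *
f=dict(np.load("w1.npz"));k=plane(f,258,178,.101);p=plane(f,258,80.5,.036);d=p-k
print(k,p,np.hypot(*d[:2]),np.arctan2(d[1],d[0]))
A,B=[plane(f,*q,.065) for q in((309,18),(303.5,215))];d=A-B;print(np.arctan2(d[1],d[0]))
A,B=[plane(f,*q,.065) for q in((206,18),(213,215))];d=A-B;print(np.arctan2(d[1],d[0]))
```

```text
[ 0.44355921 -0.21698878  0.101     ] [ 0.52816398 -0.20905927  0.036     ] 0.08497554607584365 0.09345110453945445
0.10888413168804961
0.0940517649740069
```

```bash
python3 -m creep '[[[1,0.1,0.1,4,0,0,0],[1,0,0,4,0,0,0],[1,0,0,4,0,0,0],[1,0,0,3,0,0,0],[1,0,0,1.2,0,0,0],[1,0,0,0,0,0,0],[-1,0,0,0,0,0,0],[-1,0,0,0,0,0,0],[-1,0,0,0,0,0,0],[-1,0,0,0,0,0,0],[-1,0,0,0,0,0,0],[-1,0,0,0,0,0,0]]]' 60
```

```text
clock: 3.15
position: [0.4435, -0.2162, 0.2433]
tool_rot: [3.141, -0.001, 0.096]
force: [-0.7, -0.0, 9.2]
grip_width: 0.0224
finger_force: 58.3
```

```bash
python3 -m creep '[[[-1,0,0,-0.5,0,0,0],[-1,0,0,-0.5,0,0,0],[-1,0,0,-0.4,0,0,0],[-1,0,0,0,0,0,0],[-1,0,0,0,0,0,0]]]' 60
python3 - <<'E'
from workcell import vision;import cv2
im=vision.grab_frame("scene")["image"];cv2.imwrite("pics/s2.png",cv2.resize(im[100:230,240:400],None,fx=4,fy=4))
E
```

```text
clock: 3.78
position: [0.4432, -0.2162, 0.2567]
tool_rot: [3.141, -0.0, 0.096]
force: [1.0, -4.8, -2.4]
grip_width: 0.0225
finger_force: 59.0
```

View pics/s2.png

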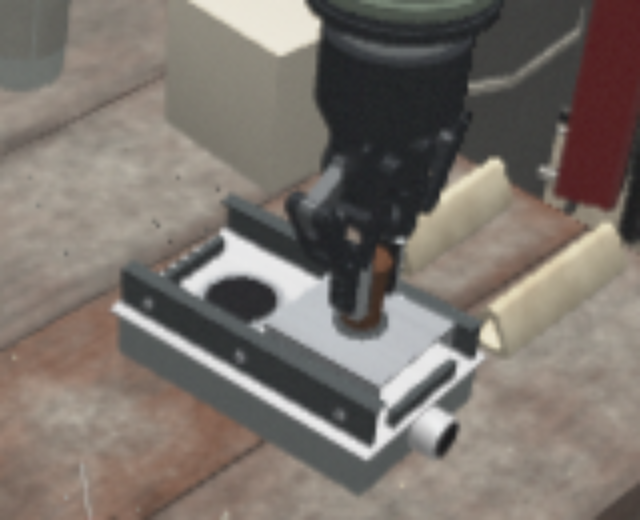

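The gripper holds the knob, but I can't tell from the picture whether the cover is raised, so I'll check with the depth.

```bash
cat >> h.py <<'E'
def zmap(f):
    k=192/np.tan(np.radians(f["fovy"])/2); v,u=np.mgrid[:384,:512]; d=f["depth"]
    P=np.stack([(u-f["cx"])/k*d,(v-f["cy"])/k*d,d],-1); return P@f["cam_to_world"][:3,:3].T+f["cam_to_world"][:3,3]
def cover(f,ang=.095,k0=(.443,-.216)):
    P=zmap(f); c,s=np.cos(ang),np.sin(ang); q=P[...,:2]-np.array(k0); X=q[...,0]*c+q[...,1]*s; Y=-q[...,0]*s+q[...,1]*c
    for x in range(-40,125,10):
        m=(abs(X*1000-x)<5)&(abs(Y)<.032)&(f["depth"]>0)&(P[...,2]<.085)&(P[...,2]>.02)
        print(x,m.sum(),np.median(P[...,2][m]).round(4) if m.any() else None,end=' | ')
    print()
E
python3 - <<'E'
from h import *
from workcell import vision
cover(dict(np.load("scene.npz"))); cover(vision.grab_frame("scene"))
E
```

```text
-40 91 0.0524 | -30 112 0.053 | -20 87 0.0535 | -10 133 0.0561 | 0 75 0.0566 | 10 44 0.0547 | 20 48 0.0535 | 30 67 0.0536 | 40 32 0.0537 | 50 30 0.0438 | 60 42 0.0363 | 70 52 0.0363 | 80 53 0.0364 | 90 54 0.0367 | 100 49 0.0367 | 110 45 0.0359 | 120 101 0.0414 | 
-40 90 0.0657 | -30 149 0.066 | -20 95 0.067 | -10 103 0.0684 | 0 52 0.0676 | 10 38 0.0674 | 20 37 0.067 | 30 51 0.0672 | 40 27 0.0668 | 50 0 None | 60 23 0.0362 | 70 54 0.0366 | 80 49 0.0368 | 90 49 0.0362 | 100 51 0.0366 | 110 50 0.0358 | 120 98 0.0404 |
```

The cover is 13.5 mm up. I'll slide it forward.

```bash
python3 -m creep '[[[-1,0.5,0,0,0,0,0],[-1,1,0,0,0,0,0],[-1,1,0,0,0,0,0],[-1,1,0,0,0,0,0],[-1,1,0,0,0,0,0],[-1,1,0,0,0,0,0],[-1,1,0,0,0,0,0],[-1,0.7,0,0,0,0,0],[-1,0.4,0,0,0,0,0],[-1,0,0,0,0,0,0],[-1,0,0,0,0,0,0]]]' 60
python3 - <<'E'
from h import *
from workcell import vision
cover(vision.grab_frame("scene"))
E
```

```text
clock: 5.25
position: [0.5193, -0.2088, 0.2566]
tool_rot: [3.141, -0.0, 0.096]
force: [1.7, -4.9, -2.7]
grip_width: 0.0224
finger_force: 59.0
-40 40 0.0381 | -30 59 0.0357 | -20 60 0.0357 | -10 62 0.0357 | 0 57 0.0358 | 10 60 0.0358 | 20 57 0.0357 | 30 56 0.0356 | 40 138 0.0654 | 50 124 0.0657 | 60 85 0.0671 | 70 85 0.069 | 80 38 0.0676 | 90 29 0.0673 | 100 33 0.0661 | 110 43 0.0668 | 120 4 0.0659 |
```

```bash
python3 -m creep '[[[-1,0.1,0,0,0,0,0],[-1,0.1,0,0,0,0,0],[-1,0,0,0.5,0,0,0],[-1,0,0,0.5,0,0,0],[-1,0,0,0.3,0,0,0],[-1,0,0,0,0,0,0],[-1,0,0,0,0,0,0]]]' 60
```

```text
clock: 6.18
position: [0.5209, -0.2086, 0.2434]
tool_rot: [3.142, -0.0, 0.096]
force: [0.8, -5.2, -2.8]
grip_width: 0.0222
finger_force: 59.4
```

```bash
python3 -m creep '[[[1,0,0,0,0,0,0],[1,0,0,0,0,0,0],[1,0,0,0,0,0,0],[1,0,0,0,0,0,0],[1,0,0,0,0,0,0],[1,0,0,0,0,0,0],[1,0,0,-2,0,0,0],[1,0,0,-4,0,0,0],[1,0,0,-5,0,0,0],[1,0,0,-4,0,0,0],[1,0,0,0,0,0,0],[1,0,0,0,0,0,0]]]' 60
python3 - <<'E'
from h import *
from workcell import vision
f=vision.grab_frame("scene");cover(f)
cv2.imwrite("pics/s3.png",f["image"])
E
```

```text
clock: 7.68
position: [0.5206, -0.2086, 0.3932]
tool_rot: [-3.141, 0.001, 0.096]
force: [0.2, 0.8, -0.5]
grip_width: 0.0852
finger_force: 0.0
-40 38 0.0378 | -30 63 0.0359 | -20 59 0.0355 | -10 59 0.0355 | 0 57 0.0355 | 10 58 0.0353 | 20 59 0.0359 | 30 55 0.0359 | 40 125 0.0499 | 50 98 0.0535 | 60 78 0.0539 | 70 124 0.059 | 80 64 0.0557 | 90 31 0.0543 | 100 47 0.0536 | 110 48 0.0533 | 120 39 0.052 |
```

View pics/s3.png

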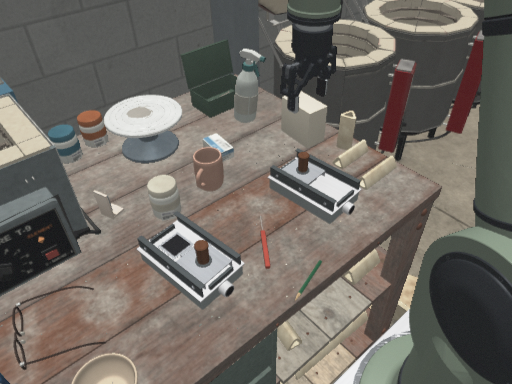

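The scene view shows the round-port cover flat at the far end, with its knob at about (303,160). The gripper is clear and the square-port cover is untouched. The depth puts the cover at its resting height, about 78 mm along.

```bash
python3 -c "
from workcell import bot;print(bot.job_done())"
```

```text
the job is handed in; nothing more can be done
None
```

The round-port damper is shut: by depth its cover lies flat about 78 mm along the rails. I let go and pulled clear, left the square-port cover parked, and handed in after about 8 s of robot time; no verdict came back.

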